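# Push the faulty relay module through the reject box flap

### The job

The black relay module lying on the infeed tray is faulty: with the fingertips slide it along the tray and through the swing flap of the reject box, pushing the flap open with it, far enough in that it tips over the sill and drops down the chute inside. Slide it steadily and flat: do not pinch and lift it, tip it over or flick it. Then draw the fingers back out so that the flap swings shut, and leave the other things on the bench where they are.

Things in the scene. Friction and masses are not known exactly. Their poses are not given: they have to be found in the camera images.
- reject_box: Grey sheet-metal reject box screwed to the bench, infeed tray in front. Origin: at bench level, mid-opening, at the front panel's inner face. x = feed direction (into the box), y = left when facing the flap, z up. Front panel 3 mm thick (x -3 to 0); its opening is 96 mm wide (y -48 to +48), 54 mm high (70 to 124 mm over the bench), closed by the flap.
- tray (a point): Centre of the infeed tray's top, 70 mm over the bench, 85 mm before the opening (box axes). The tray is flat steel, 190 mm wide and 170 mm long up to the front panel, with side lips 4 mm high, and runs level with no step through the opening onto the sill.
- sill_end (a point): Middle of the sill's inner end, 22 mm behind the opening, 70 mm over the bench. Beyond it a chute falls at about 45 degrees to the lined floor 6 mm over the bench, which runs to 196 mm behind the opening. A part tips down by itself once its middle is 10 to 15 mm past this end.
- roof (a point): Middle of the housing's flat roof (clear window in a grey frame), 132 mm over the bench, 8 mm above the opening's top. The housing is 200 mm long and 190 mm wide.
- flap (a joint): Angle of the flap: 0 = shut (hanging straight down), grows as its lower edge swings into the box, up to 1.4 rad. Light aluminium plate with a black edge strip (25 g), 88 mm wide, hung on a pin along the box's y at x = +3 mm, 124 mm above the bench; reaches 50.5 mm below the pin. Opens inwards only; no spring, its own weight swings it shut in well under a second, softly damped.
- flap_edge (a point): Middle of the flap's lower edge.
- module: The faulty relay module: black plastic block with green terminal strips on its two ends, 64 mm long (its x) by 44 mm wide (its y) by 26 mm high, about 120 g, loose. Origin: centre of its underside. It lies flat on the infeed tray, its length roughly along the feed direction, off to one side and askew by up to about 30 degrees.
- bottle: Bystander: white plastic bottle, 52 mm diameter, 110 mm high, standing on the bench. Origin: centre of its underside.
- cleaner: Bystander: dark steel cup with a ball of metal tip-cleaning wool, 72 mm diameter, about 55 mm high, standing on the bench. Origin: centre of its underside.
- good_tray: Bystander: black open tray 200 x 75 x 30 mm on the bench with three good relay modules of the same kind fixed in it. Origin: centre of its underside.
Mind the look-alikes: they are no part of the job. Of the things that look like the module, the smaller one is meant.

How it is judged:
On the way, in this order (a step that is already met when the one before it is completed fails the run):
1. the module lies in the doorway, still on the tray and sill, with the flap pushed open (value of joint flap above 0.5 rad and x of module in the frame of reject_box above -0.025 m and z of module in the frame of reject_box above 0.06 m), for 0.05 s.
2. the module has gone down the chute (x of module in the frame of reject_box above 0.05 m and z of module in the frame of reject_box below 0.055 m), for 0.1 s.
At the end, for the whole second after the job is handed in: the module rests inside the reject box, down the chute (its underside's centre more than 50 mm behind the flap opening and less than 55 mm above the bench), and the flap hangs shut within 0.08 rad (all of step 2 and x of module in the frame of reject_box below 0.2 m and y of module in the frame of reject_box between -0.095 and 0.095 m and linear speed of module below 0.02 m/s and value of joint flap below 0.08 rad); the robot touches nothing.
It fails at once if the module is lifted more than 10 mm off the tray (z of module in the frame of reject_box above 0.08 m).
It fails at once if the module is tipped by more than 0.4 rad on the tray before it reaches the flap (x of module in the frame of reject_box below 0 m and angle between module's own z axis and vertical above 0.4 rad).
It fails at once if the module is flicked or struck (faster than 0.5 m/s on the tray) (x of module in the frame of reject_box below 0.02 m and linear speed of module above 0.5 m/s).
It fails at once if the module is pushed off the tray (x of module in the frame of reject_box below 0 m and z of module in the frame of reject_box below 0.055 m).
It fails at once if the bottle, the tip cleaner or the tray of good modules is moved by more than 15 mm (distance of any of bottle, cleaner, good_tray from where it was at the start of the episode above 0.015 m).
It also fails if it takes over 58 s, if anything falls off the work surface, if the arm or the gripper's body presses on something with over 40 N, if the wrist force passes 120 N, or if a joint passes its speed limit or range.

### The arm

A 7-joint arm with a two-finger parallel gripper is mounted at the origin on the work surface. World frame = base frame: x ahead of the robot, y to its left, z up, the work surface at z = 0. Lengths are in m, angles in rad, forces in N, time in s.
With the tool pointing down it reaches from about 0.4 to 0.9 m from the base axis. Payload 5.5 kg.
Tool frame: the origin (TCP) lies between the finger pads; the fingertips stand 17 mm ahead of it and the grasp point (between the pads) lies 2 mm behind it; z points along the fingers, x is the direction in which the jaws open and shut, and the axes are right-handed (so a half turn about z gives the same grasp; the last joint's range is limited). The gripper opens to 85 mm and grips with 20 to 120 N. Pads are 22 mm wide; open, the fingers measure 114 mm over their backs; the gripper's body (76 mm by 85 mm) begins 54 mm behind the grasp point. The pads swing forward as they close: fully open they stand 13 mm farther back than shut.
Start: joints at [-0.84, 0.501, -0.427, 1.55, 0.221, 1.138, -0.21], TCP at [0.293, 0.58, 0.248] pointing down, gripper open.
Joint ranges: [-2.88, 2.88], [-0.31, 2.03], [-1.54, 1.56], [0.2, 2.42], [-1.41, 4.55], [0.19, 2.02], [-2.57, 2.57]. Speed limits (rad/s): [2.57, 2.57, 3.14, 3.14, 3.14, 3.14, 3.14].

### API

Orientations are given as a unit quaternion [w, x, y, z].
In Python, from bench import ctrl, snapshot, order gives the robot as it stands.
- The arm moves only by the tool play_rows, never from a script. Its argument "motion" is text: rows parted by semicolons, each of 5 numbers parted by spaces: the shift along the tool's x, y, z in cm, then the turn about the tool's z in rad, then the gripper's target within -1 to 1 (fully open at 1, half-way at 0, shut at -1). In form: dx dy dz spin fingers; .... A call has 1 to 8 rows; each row shifts and turns the commanded pose from where the row before left it, along the tool's axes as they then stand; what a row does not reach is not made up. A row lasts 1/12 s, in which the tool goes at most 41.7 mm and 7.16 degrees, less where a joint would pass 70% of its speed; a pose out of reach is approached as far as the arm can. A call with a gripper value outside its range is refused whole. The fingers move at their own pace and stop on an object; "force" is the grip in N (left out, the last holds). Time passes only in rows, so rows that do not move let the fingers close. It gives the time, the measured TCP pose, the force and the opening at its end, in the units of the state.
- ctrl.observe(): the state, without advancing time (a new reading comes with each control period).
- snapshot(name): name is "scene" or "top" or "wrist"; returns a dict with "image" (384x512x3 uint8, blue, green, red), "intrinsics" (3x3 intrinsics, pixels), "dist_coeffs" ([k1, k2, p1, p2, k3] as OpenCV has them; the pictures are not rectified), "pose" (4x4, takes a point from camera to world coordinates). Camera axes: x right, y down, z forward; pixel columns grow to the right and rows downward; lengths in m; the calibration is good to about 2 mm. A picture is of the moment at which its call begins. There is no depth.
- order.job_done(): hands the job in, once; it reports no verdict.
The state is a dict: "clock": time; "joints": joint angles; "dq": joint speeds; "joint_torque": joint torques, N m; "tool_pos": TCP position; "ee_rot": TCP orientation; "wrist_force": force on the tool from outside, world axes, zero at the start; "moment": the same for the moment, N m; "width": opening from 0.0 (shut) to 1.0 (fully open).
Only numpy, scipy, OpenCV 4.12 (cv2) and the standard library are available. Lean on these libraries where they do the work, as an engineer would, in place of code of your own. Each camera call takes 0.05 s, during which the arm holds its last target.

## Working session

There is one attempt and no reset: what is moved stays moved. The work goes in short steps, Python scripts to look and compute and a tool call to move; the robot and the scene stay as the last step left them, time stands still between calls to the robot, and variables do not carry over. Pictures are saved under pics/ and viewed, and the job is handed in when it is done.

Besides the shell and the picture viewer there is one more tool, called after "Emit:" in YAML: its name, and indented under it one key for each argument. play_rows: Moves the arm, as the interface text tells. Its arguments: {"type":"object","properties":{"motion":{"type":"string"},"force":{"type":"number"}},"required":["motion"]}

```bash
mkdir -p pics; ls; python3 - <<'E'
from bench import ctrl,snapshot,order
import cv2
s=ctrl.observe();print(s)
for n in("scene","top","wrist"):
    d=snapshot(n);cv2.imwrite(f"pics/{n}0.png",d["image"]);print(n,d["intrinsics"],d["dist_coeffs"],d["pose"])
E
```

```text
pics
{'clock': 0.0, 'joints': array([-0.83979734,  0.50185623, -0.42676614,  1.55146779,  0.22079267,
        1.13830704, -0.21034412]), 'dq': array([-0.00069453,  0.00022855,  0.00196405, -0.00057876, -0.00064756,
        0.00024289,  0.00181265]), 'joint_torque': array([-4.15244340e-04, -5.69510257e+01, -5.81629962e+00, -2.80934304e+01,
        1.07174183e-02,  1.20778030e-02, -1.33011554e-06]), 'tool_pos': array([0.29284812, 0.57953766, 0.24724445]), 'ee_rot': array([ 4.94390163e-04,  8.51742632e-01,  5.23959449e-01, -8.60536588e-04]), 'wrist_force': array([-0.09478515, -0.58409807, -0.33527166]), 'moment': array([ 0.00888954, -0.03700235,  0.00768988]), 'width': 1.0023660659912852}
scene [[464.1547302    0.         257.90528849]
 [  0.         464.1547302  196.41102122]
 [  0.           0.           1.        ]] [-0.08122375  0.          0.          0.          0.        ] [[ 0.73935753  0.52665383 -0.41950707  1.12278559]
 [ 0.67329558 -0.57381091  0.46627686 -0.54186226]
 [ 0.00484876 -0.62719756 -0.77884511  0.99581667]
 [ 0.          0.          0.          1.        ]]
top [[426.39438252   0.         260.38638008]
 [  0.         426.39438252 193.25718385]
 [  0.           0.           1.        ]] [0.02934006 0.         0.         0.         0.        ] [[ 0.02219633 -0.98371068  0.17838335  0.45587193]
 [-0.99953541 -0.0181076   0.02451675 -0.01440643]
 [-0.0208873  -0.17884466 -0.98365558  1.02780164]
 [ 0.          0.          0.          1.        ]]
wrist [[266.78931778   0.         254.53826847]
 [  0.         266.78931778 195.88076323]
 [  0.           0.           1.        ]] [0.00164953 0.         0.         0.         0.        ] [[ 0.45095183  0.84894078  0.27557576  0.2214892 ]
 [ 0.89254738 -0.42847797 -0.14059093  0.61606727]
 [-0.00127523  0.30936416 -0.95094279  0.37252095]
 [ 0.          0.          0.          1.        ]]
```

View pics/scene0.png

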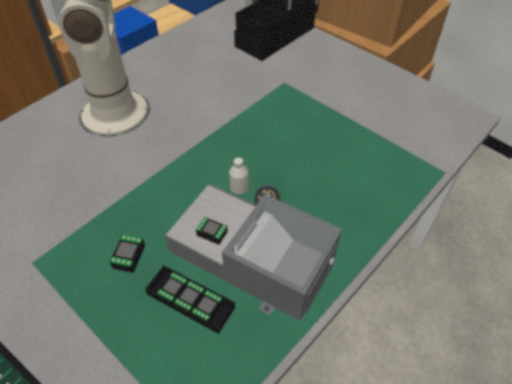

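View pics/top0.png

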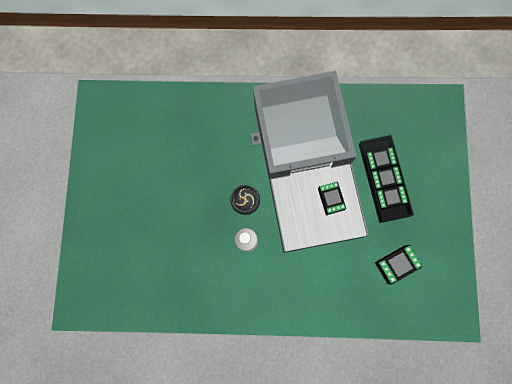

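View pics/wrist0.png

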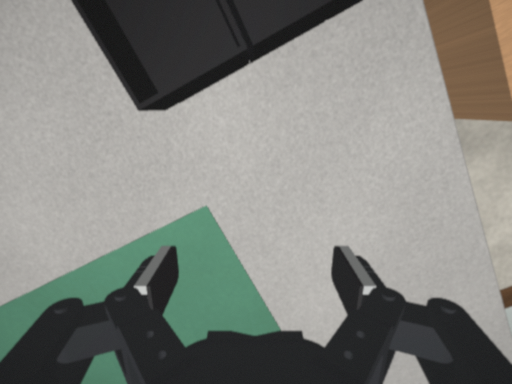

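The top view shows the box at about (305,125) px and the tray at about (318,205). The module is on the tray near (332,198), and the larger look-alike lies on the bench at (400,263). I'll enlarge the tray area to pick corners.

```bash
python3 - <<'E'
import cv2
a=cv2.imread("pics/top0.png")[150:260,255:375]
cv2.imwrite("pics/top0c.png",cv2.resize(a,None,fx=6,fy=5.4,interpolation=cv2.INTER_CUBIC)[:600])
a=cv2.imread("pics/scene0.png")[180:300,160:320]
cv2.imwrite("pics/scene0c.png",cv2.resize(a,None,fx=5,fy=5,interpolation=cv2.INTER_CUBIC))
E
```

```text
(no output)
```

View pics/top0c.png

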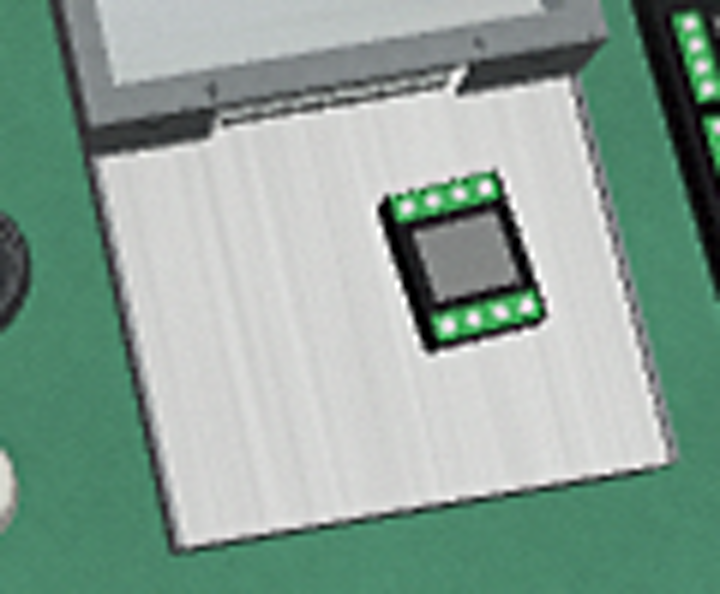

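View pics/scene0c.png

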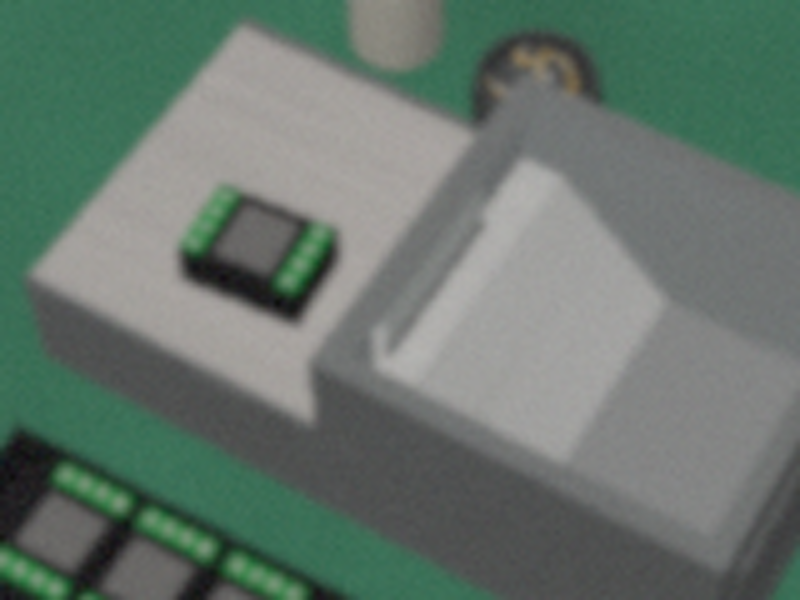

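```bash
cat > h.py <<'E'
import numpy as np,cv2
from scipy.optimize import least_squares
def ray(d,uv,z):
    K,D,P=d["intrinsics"],d["dist_coeffs"],d["pose"]
    p=cv2.undistortPoints(np.array(uv,float).reshape(-1,1,2),K,D).reshape(-1,2)
    r=np.c_[p,np.ones(len(p))]@P[:3,:3].T;o=P[:3,3]
    z=np.broadcast_to(z,len(p))
    return o+r*((z-o[2])/r[:,2])[:,None]
def proj(d,X):
    P=np.linalg.inv(d["pose"])
    return cv2.projectPoints(np.array(X,float).reshape(-1,1,3),cv2.Rodrigues(P[:3,:3])[0],P[:3,3],d["intrinsics"],d["dist_coeffs"])[0].reshape(-1,2)
def fit(W,L):  # L local xy-> W
    L=np.array(L,float)
    f=lambda p:(L@np.array([[np.cos(p[2]),np.sin(p[2])],[-np.sin(p[2]),np.cos(p[2])]])+p[:2]-W[:,:2]).ravel()
    r=least_squares(f,[W[:,0].mean(),W[:,1].mean(),0]);return r.x,f(r.x).reshape(-1,2)
E
python3 - <<'E'
from bench import snapshot,ctrl
from h import *
np.set_printoptions(precision=4,suppress=True)
d=snapshot("top")
c=lambda l:[((u+.5)/6-.5+255,(v+.5)/5.4-.5+150) for u,v in l]
W=ray(d,c([(177,548),(673,460),(95,155),(575,78)]),[.07,.072,.072,.072])
print(W); print(fit(W,[(-.173,.095),(-.173,-.095),(-.003,.095),(-.003,-.095)]))
b=fit(W,[(-.173,.095),(-.173,-.095),(-.003,.095),(-.003,-.095)])[0]
M=ray(d,c([(388,198),(497,172),(546,317),(437,342)]),.096)
print(M); m,r=fit(M,[(.032,.022),(.032,-.022),(-.032,-.022),(-.032,.022)]);print(m,r)
th=b[2];R=np.array([[np.cos(th),np.sin(th)],[-np.sin(th),np.cos(th)]])
print("mod in box",R@(m[:2]-b[:2]),m[2]-th)
# overlay
im=cv2.resize(d["image"],None,fx=1,fy=1)
def loc(p,pts): 
    c_,s=np.cos(p[2]),np.sin(p[2]);return [[p[0]+c_*x-s*y,p[1]+s*x+c_*y,z] for x,y,z in pts]
big=cv2.resize(d["image"][60:260,235:435],None,fx=3,fy=3,interpolation=cv2.INTER_CUBIC)
def dr(p,pts,col):
    q=proj(d,loc(p,pts)); q=((q-[235,60]+.5)*3-.5).round().astype(int); cv2.polylines(big,[q.reshape(-1,1,2)],True,col,1)
dr(b,[(-.173,.095,.07),(-.173,-.095,.07),(-.003,-.095,.07),(-.003,.095,.07)],(0,0,255))
dr(b,[(-.003,.095,.132),(-.003,-.095,.132),(.197,-.095,.132),(.197,.095,.132)],(0,0,255))
dr(b,[(-.003,.048,.07),(-.003,-.048,.07),(-.003,-.048,.124),(-.003,.048,.124)],(255,0,0))
for z in(.07,.096): dr(m,[(.032,.022,z),(.032,-.022,z),(-.032,-.022,z),(-.032,.022,z)],(0,255,255))
cv2.imwrite("pics/ov.png",big)
E
```

```text
[[ 0.4998 -0.0462  0.07  ]
 [ 0.5398 -0.2291  0.072 ]
 [ 0.6645 -0.0128  0.072 ]
 [ 0.7011 -0.1956  0.072 ]]
(array([ 0.6875, -0.103 ,  0.2046]), array([[-0.0011,  0.001 ],
       [-0.0024, -0.0021],
       [ 0.0007,  0.0022],
       [ 0.0027, -0.0011]]))
[[ 0.643  -0.1215  0.096 ]
 [ 0.6547 -0.1618  0.096 ]
 [ 0.5947 -0.179   0.096 ]
 [ 0.5837 -0.1392  0.096 ]]
[ 0.619  -0.1504  0.2821] [[ 0.0006  0.0012]
 [ 0.0012 -0.0008]
 [-0.0003 -0.0014]
 [-0.0015  0.0011]]
mod in box [-0.0766 -0.0325] 0.07748457633837716
```

View pics/ov.png

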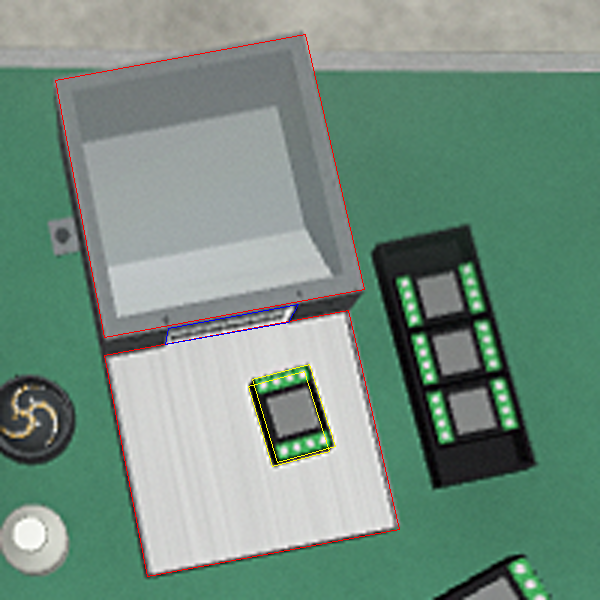

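The overlay fits well: box at (0.6875, -0.103) with yaw 0.205, and the module at box (-77, -32) mm, about 4° askew. The moves can't tilt the tool, so I need the finger shape relative to the lintel (124–132 mm). I'll bring the gripper near the tray and look.

```bash
cat >> h.py <<'E'
from scipy.spatial.transform import Rotation as Ro
BOX=np.array([0.6875,-0.103]);TH=0.2046
def b2w(x,y): c,s=np.cos(TH),np.sin(TH);return BOX+[c*x-s*y,s*x+c*y]
def w2b(p): c,s=np.cos(TH),np.sin(TH);q=np.array(p)[:2]-BOX;return np.array([c*q[0]+s*q[1],-s*q[0]+c*q[1]])
def st(ctrl,tgt=None,yaw=None):
    s=ctrl.observe();q=s["ee_rot"];R=Ro.from_quat([q[1],q[2],q[3],q[0]]).as_matrix()
    p=s["tool_pos"];y=np.arctan2(R[1,0],R[0,0])
    print("t",round(s["clock"],2),"box",w2b(p).round(4),"z",p[2].round(4),"yaw-box",round(y-TH,4),"tilt",R[:2,2].round(4),"F",s["wrist_force"].round(1),"w",round(s["width"],3))
    if tgt is not None:
        d=np.r_[b2w(tgt[0],tgt[1]),tgt[2]]-p;print("delta tool cm",(R.T@d*100).round(2))
    if yaw is not None: print("spin",round(y-TH-yaw,4))
E
python3 - <<'E'
from bench import ctrl
from h import *
st(ctrl,(-.2,-.033,.2),0)
E
```

```text
t 0.2 box [-0.2476  0.7487] z 0.2476 yaw-box 0.8984 tilt [-0.0006 -0.0011] F [-0.1 -0.6 -0.5] w 0.999
delta tool cm [-58.18  52.41   4.83]
spin 0.8984
```

Emit:
play_rows:
  motion: "-1 0.9 0 0 1;-2.4 2.2 0 0.1 1;-2.4 2.2 0 0 1;-2.4 2.2 0 0 1;-2.4 2.2 0 0 1;-2.4 2.2 0 0 1;-2.4 2.2 0 0 1;-2.4 2.2 0 0 1"

```text
clock: 0.87
tool_pos: [0.3392, 0.3418, 0.2482]
ee_rot: [0.0, 0.877, 0.481, 0.0]
wrist_force: [0.9, -0.1, -0.2]
width: 1.001
```

```bash
python3 - <<'E'
from bench import ctrl
from h import *
st(ctrl,(-.2,-.033,.2),0)
E
```

```text
t 0.87 box [-0.2506  0.5063] z 0.2482 yaw-box 0.7984 tilt [ 0. -0.] F [ 0.9 -0.1 -0.2] w 1.001
delta tool cm [-35.09  41.26   4.82]
spin 0.7984
```

Emit:
play_rows:
  motion: "-2.2 2.6 0 0 1;-2.2 2.6 0 0 1;-2.2 2.6 0 0 1;-2.2 2.6 0 0 1;-2.2 2.6 0 0 1;-2.2 2.6 0 0 1;-2.2 2.6 0 0 1;-2.2 2.6 0 0 1"

```text
clock: 1.53
tool_pos: [0.4201, 0.0816, 0.2485]
ee_rot: [0.0, 0.877, 0.481, 0.0]
wrist_force: [0.4, 0.2, -0.3]
width: 0.998
```

Emit:
play_rows:
  motion: "-2.2 2.6 0 0 1;-2.2 2.6 0 0 1;-2.2 2.6 0 0 1;-2.2 2.6 0 0 1;-2.2 2.6 0 0 1;-1.5 1.8 1 0 1;-0.8 0.9 1 0 1;0 0 1 0 1"

```text
clock: 2.2
tool_pos: [0.4813, -0.1169, 0.218]
ee_rot: [0.001, 0.878, 0.479, 0.0]
wrist_force: [0.2, 1.3, -0.4]
width: 1.0
```

Emit:
play_rows:
  motion: "0 0 0 0.12 1;0 0 0 0.12 1;0 0 0 0.12 1;0 0 0 0.12 1;0 0 0 0.12 1;0 0 0 0.12 1;0 0 0 0.08 1;0 0 0 0 1"

```text
clock: 2.87
tool_pos: [0.4804, -0.1116, 0.2179]
ee_rot: [-0.0, 0.995, 0.101, -0.0]
wrist_force: [0.6, 0.8, -0.1]
width: 1.003
```

```bash
python3 - <<'E'
from bench import ctrl,snapshot
from h import *
st(ctrl,(-.2,-.033,.15),0)
for n in("scene","wrist"):
    d=snapshot(n);cv2.imwrite(f"pics/{n}1.png",d["image"])
    if n=="scene":
        s=ctrl.observe();u=proj(d,[s["tool_pos"]])[0].astype(int);print(u)
        a=d["image"][max(0,u[1]-90):u[1]+60,max(0,u[0]-100):u[0]+100];cv2.imwrite("pics/s1c.png",cv2.resize(a,None,fx=4,fy=4,interpolation=cv2.INTER_CUBIC))
E
```

```text
t 2.87 box [-0.2045  0.0336] z 0.2179 yaw-box -0.0024 tilt [-0.0009  0.0007] F [ 0.6  0.8 -0.1] w 1.003
delta tool cm [0.47 6.67 6.78]
spin -0.0024
[176 154]
```

View pics/s1c.png

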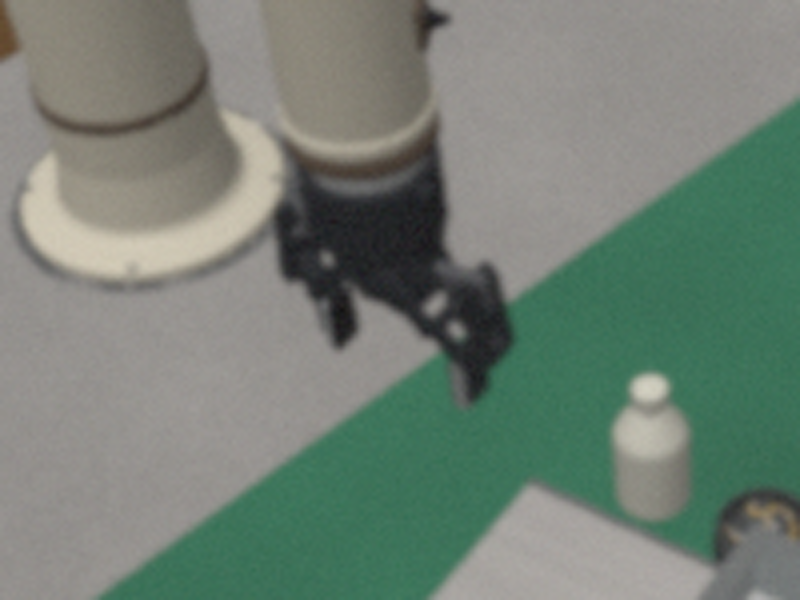

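View pics/wrist1.png

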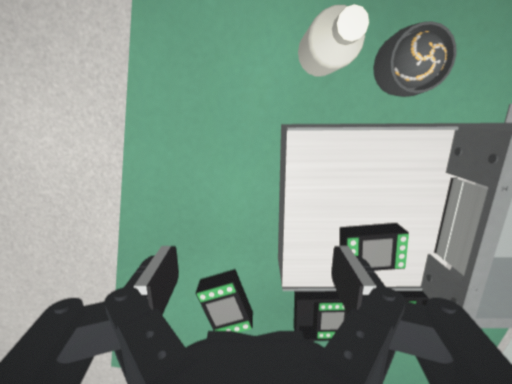

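The scene picture shows a 2F-85-type gripper. The elbows bulge outward in the jaw direction, and the tips are narrow across it. A vertical finger only gets its face to the panel, so the module's middle would reach about +29 mm, which is marginal. A small outward tilt would help. At the edge of reach the arm may yield tilt, so I'll test that high up in free space along the feed azimuth.

```bash
python3 - <<'E'
from bench import ctrl
from h import *
s=ctrl.observe();print(s["joints"].round(3))
p=.85*np.array([np.cos(TH),np.sin(TH)]);b=w2b(p);print(b)
st(ctrl,(b[0],b[1],.35),0)
E
```

```text
[ 0.036  0.227  0.159  1.983 -0.045  0.936  0.425]
[0.19776672 0.24053483]
t 2.97 box [-0.2045  0.0332] z 0.218 yaw-box 0.0028 tilt [-0.0006  0.0005] F [-0.5  0.7  0.1] w 1.001
delta tool cm [ 40.28 -20.63 -13.21]
spin 0.0028
```

Emit:
play_rows:
  motion: "0 -1 -2 0 -1;1.5 -2.5 -2.6 0 -1;2.5 -2.6 -2.6 0 -1;3 -2.6 -2.5 0 -1;3 -2.6 -2 0 -1;3 -2.6 -1.5 0 -1;3 -2.6 0 0 -1;3 -2.6 0 0 -1"

```text
clock: 3.63
tool_pos: [0.6238, 0.1063, 0.3459]
ee_rot: [-0.0, 0.995, 0.103, 0.001]
wrist_force: [1.3, -0.9, -0.0]
width: 0.004
```

Emit:
play_rows:
  motion: "3 -1.5 0 0 -1;3 0 0 0 -1;3 0 0 0 -1;3 0 0 0 -1;3 0 0 0 -1;3 0 0 0 -1;2 0 0 0 -1;1 0 0 0 -1"

```text
clock: 4.3
tool_pos: [0.8265, 0.1621, 0.3416]
ee_rot: [-0.0, 0.995, 0.103, -0.001]
wrist_force: [0.1, -0.8, 0.2]
width: 0.001
```

```bash
python3 - <<'E'
from bench import ctrl
from h import *
s=ctrl.observe();print(s["joints"].round(3),s["tool_pos"])
st(ctrl)
E
```

```text
[-0.243  0.826  0.047  0.758 -0.035  1.56  -0.005] [0.82646145 0.16211849 0.34155918]
t 4.3 box [0.1899 0.2314] z 0.3416 yaw-box 0.0016 tilt [-0.0023  0.0004] F [ 0.1 -0.8  0.2] w 0.001
```

Emit:
play_rows:
  motion: "1.5 0 0 0 -1;1.5 0 0 0 -1;1.5 0 0 0 -1;1.5 0 0 0 -1;1.5 0 0 0 -1;1.5 0 0 0 -1;1 0 0 0 -1;0 0 0 0 -1"

```text
clock: 4.97
tool_pos: [0.9031, 0.1764, 0.333]
ee_rot: [0.001, 0.995, 0.102, 0.007]
wrist_force: [-0.2, -0.9, 0.9]
width: -0.003
```

```bash
python3 - <<'E'
from bench import ctrl
from h import *
s=ctrl.observe();print(s["joints"].round(3),s["tool_pos"])
st(ctrl)
E
```

```text
[-0.264  1.142  0.425  0.2   -0.395  1.801  0.025] [0.90307323 0.17637374 0.33300776]
t 4.97 box [0.2678 0.2297] z 0.333 yaw-box -0.0011 tilt [0.0145 0.0003] F [-0.2 -0.9  0.9] w -0.003
```

Emit:
play_rows:
  motion: "2 0 0 0 -1;2 0 0 0 -1;2 0 0 0 -1;0 0 0 0 -1"

```text
clock: 5.3
tool_pos: [0.9211, 0.1803, 0.3246]
ee_rot: [-0.001, 0.994, 0.101, 0.029]
wrist_force: [-0.7, -0.5, -0.4]
width: -0.003
```

```bash
python3 - <<'E'
from bench import ctrl
from h import *
s=ctrl.observe();print(s["joints"].round(4),s["tool_pos"])
st(ctrl)
E
```

```text
[-0.3001  1.1871  0.9341  0.198  -0.8808  1.7751  0.0679] [0.92106977 0.18027373 0.32462419]
t 5.3 box [0.2863 0.2299] z 0.3246 yaw-box -0.0011 tilt [0.0568 0.0068] F [-0.7 -0.5 -0.4] w -0.003
```

Emit:
play_rows:
  motion: "-1 0 0 0 -1;-2 0 0 0 -1;-2 0 0 0 -1;-2 0 0 0 -1;0 0 0 0 -1;0 0 0 0 -1"

```text
clock: 5.8
tool_pos: [0.8508, 0.1694, 0.3209]
ee_rot: [-0.004, 0.994, 0.103, 0.027]
wrist_force: [-0.1, 0.9, 0.6]
width: 0.002
```

```bash
python3 - <<'E'
from bench import ctrl
from h import *
s=ctrl.observe();print(s["joints"].round(4),s["tool_pos"])
st(ctrl)
E
```

```text
[-0.5573  0.9859  0.9858  0.7906 -0.7873  1.5808  0.2838] [0.85077806 0.16941619 0.32091182]
t 5.8 box [0.2152 0.2336] z 0.3209 yaw-box 0.0015 tilt [0.0523 0.0128] F [-0.1  0.9  0.6] w 0.002
```

Tilt does build at the reach limit, in the wanted direction, and it persists. I'll try the gentler route, going high so that joint 6 saturates rather than stretching the elbow.

Emit:
play_rows:
  motion: "-2 0 -1 0 -1;-3 0 -2 0 -1;-3 0 -3 0 -1;-3 0 -3 0 -1;-3 0 -3 0 -1;-3 0 -3 0 -1;-3 0 -3 0 -1;-2 0 -2 0 -1"

```text
clock: 6.47
tool_pos: [0.6285, 0.1208, 0.5093]
ee_rot: [-0.002, 0.994, 0.103, 0.029]
wrist_force: [0.6, -0.1, 1.0]
width: 0.002
```

```bash
python3 - <<'E'
from bench import ctrl
from h import *
s=ctrl.observe();print(s["joints"].round(4),s["tool_pos"])
st(ctrl)
E
```

```text
[-0.9828  0.5076  1.2363  1.2532 -0.4984  1.6364  0.3507] [0.62851481 0.12084956 0.50932067]
t 6.47 box [-0.0123  0.2312] z 0.5093 yaw-box 0.0015 tilt [0.0579 0.0091] F [ 0.6 -0.1  1. ] w 0.002
```

Emit:
play_rows:
  motion: "-1 0 -3 0 -1;0 0 -3 0 -1;0 0 -3 0 -1;0 0 -3 0 -1;0 0 -3 0 -1;0 0 -2 0 -1"

```text
clock: 6.97
tool_pos: [0.6102, 0.1181, 0.6784]
ee_rot: [-0.001, 0.994, 0.103, 0.03]
wrist_force: [0.9, -0.2, 0.3]
width: 0.001
```

```bash
python3 - <<'E'
from bench import ctrl
from h import *
s=ctrl.observe();print(s["joints"].round(4),s["tool_pos"])
st(ctrl)
E
```

```text
[-0.7827  0.4933  1.1725  0.8109 -0.5316  2.0057  0.2788] [0.6101868  0.11813358 0.67836243]
t 6.97 box [-0.0308  0.2322] z 0.6784 yaw-box 0.0017 tilt [0.0591 0.0073] F [ 0.9 -0.2  0.3] w 0.001
```

Joint 6 is close to its end (2.02). I'll go slowly upward and a little outward, and watch the tilt.

Emit:
play_rows:
  motion: "0 0 -2 0 -1;0 0 -2 0 -1;0 0 -2 0 -1;0 0 -2 0 -1;0 0 -2 0 -1;0 0 0 0 -1"

```text
clock: 7.47
tool_pos: [0.6099, 0.1168, 0.6877]
ee_rot: [-0.006, 0.994, 0.106, 0.014]
wrist_force: [-0.2, 1.6, 1.1]
width: 0.0
```

```bash
python3 - <<'E'
from bench import ctrl
from h import *
s=ctrl.observe();print(s["joints"].round(4),s["tool_pos"])
st(ctrl)
E
```

```text
[-0.346   0.3913  0.2362  0.7137 -0.1115  2.015   0.0345] [0.60994652 0.11679733 0.68768484]
t 7.47 box [-0.0313  0.231 ] z 0.6877 yaw-box 0.0077 tilt [0.0272 0.0149] F [-0.2  1.6  1.1] w 0.0
```

Emit:
play_rows:
  motion: "0 0 -2 0 -1;0 0 -2 0 -1;0 0 -2 0 -1;0 0 -2 0 -1;0 0 -2 0 -1;0 0 0 0 -1"

```text
clock: 7.97
tool_pos: [0.5841, 0.1078, 0.7329]
ee_rot: [-0.007, 0.994, 0.101, 0.051]
wrist_force: [-0.2, -0.4, 0.8]
width: 0.001
```

```bash
python3 - <<'E'
from bench import ctrl
from h import *
s=ctrl.observe();print(s["joints"].round(4),s["tool_pos"])
st(ctrl)
E
```

```text
[-0.3374  0.3155  0.2008  0.7119 -0.0782  2.0154  0.0154] [0.58411268 0.10781341 0.73292282]
t 7.97 box [-0.0584  0.2274] z 0.7329 yaw-box -0.0025 tilt [0.1007 0.0239] F [-0.2 -0.4  0.8] w 0.001
```

Emit:
play_rows:
  motion: "0 0 -2.5 0 -1;0 0 -2.5 0 -1;0 0 -2.5 0 -1;0 0 -2.5 0 -1;0 0 -2.5 0 -1;0 0 -2.5 0 -1;0 0 -2.5 0 -1;0 0 0 0 -1"

```text
clock: 8.63
tool_pos: [0.5325, 0.0975, 0.8057]
ee_rot: [-0.013, 0.988, 0.1, 0.115]
wrist_force: [0.4, -0.3, -0.5]
width: -0.001
```

```bash
python3 - <<'E'
from bench import ctrl
from h import *
s=ctrl.observe();print(s["joints"].round(4),s["tool_pos"])
st(ctrl)
E
```

```text
[-0.4228  0.1897  0.2865  0.7103 -0.0758  2.0155  0.0143] [0.53245768 0.09751221 0.80572778]
t 8.63 box [-0.1111  0.2278] z 0.8057 yaw-box -0.0026 tilt [0.2253 0.0487] F [ 0.4 -0.3 -0.5] w -0.001
```

Emit:
play_rows:
  motion: "0 0 -2.5 0 -1;0 0 -2.5 0 -1;0 0 -2.5 0 -1;0 0 -2.5 0 -1;0 0 0 0 -1"

```text
clock: 9.05
tool_pos: [0.5, 0.091, 0.8427]
ee_rot: [-0.016, 0.983, 0.1, 0.15]
wrist_force: [-1.0, -0.9, 0.7]
width: 0.003
```

```bash
python3 - <<'E'
from bench import ctrl
from h import *
s=ctrl.observe();print(s["joints"].round(4),s["tool_pos"])
st(ctrl)
E
```

```text
[-0.5409  0.1191  0.4009  0.7123 -0.0705  2.0154  0.0124] [0.50000433 0.09101688 0.84269217]
t 9.05 box [-0.1442  0.2281] z 0.8427 yaw-box -0.0028 tilt [0.2922 0.0614] F [-1.  -0.9  0.7] w 0.003
```

Tilt is now 0.30 rad along the feed direction, as wanted. I'll come down over the module.

```bash
python3 - <<'E'
from bench import ctrl
from h import *
st(ctrl,(-.14,.0,.3),np.pi/2)
E
```

```text
t 9.05 box [-0.1442  0.2281] z 0.8427 yaw-box -0.0028 tilt [0.2922 0.0614] F [-1.  -0.9  0.7] w 0.003
delta tool cm [-15.75  22.89  51.9 ]
spin -1.5736
```

Emit:
play_rows:
  motion: "-0.4 0.5 1.4 0 0;-0.8 1.1 2.6 0 1;-0.8 1.2 2.6 0 1;-0.8 1.2 2.6 0 1;-0.8 1.2 2.6 0 1;-0.8 1.2 2.6 0 1;-0.8 1.2 2.6 0 1;-0.8 1.2 2.6 0 1"

```text
clock: 9.72
tool_pos: [0.5196, 0.0058, 0.6321]
ee_rot: [-0.015, 0.984, 0.1, 0.147]
wrist_force: [0.3, -0.1, 0.3]
width: 0.998
```

Emit:
play_rows:
  motion: "-0.8 1.2 2.6 0 1;-0.8 1.2 2.6 0 1;-0.8 1.2 2.6 0 1;-0.8 1.2 2.6 0 1;-0.8 1.2 2.6 0 1;-0.8 1.2 2.6 0 1;-0.8 1.2 2.6 0 1;0 0 0 0 1"

```text
clock: 10.38
tool_pos: [0.5333, -0.0782, 0.4372]
ee_rot: [-0.015, 0.985, 0.098, 0.142]
wrist_force: [-0.3, -0.7, -0.3]
width: 1.002
```

Emit:
play_rows:
  motion: "0 0 0 -0.12 1;0 0 0 -0.12 1;0 0 0 -0.12 1;0 0 0 -0.12 1;0 0 0 -0.12 1;0 0 0 -0.12 1;0 0 0 -0.12 1;0 0 0 -0.12 1"

```text
clock: 11.05
tool_pos: [0.5368, -0.0751, 0.4452]
ee_rot: [0.055, 0.825, 0.546, 0.138]
wrist_force: [0.6, -0.2, 0.8]
width: 0.997
```

```bash
python3 - <<'E'
from bench import ctrl
from h import *
s=ctrl.observe();print(s["joints"].round(4),s["tool_pos"])
st(ctrl,(-.14,.0,.3),np.pi/2)
E
```

```text
[-0.4716 -0.0606  0.6005  1.7886 -0.0706  1.1224  1.3238] [ 0.5368147  -0.07506526  0.44519651]
t 11.05 box [-0.1419  0.058 ] z 0.4452 yaw-box 0.9856 tilt [0.2873 0.0601] F [ 0.6 -0.2  0.8] w 0.997
delta tool cm [-7.1  -0.05 13.93]
spin -0.5852
```

Emit:
play_rows:
  motion: "0 0 0 -0.12 1;0 0 0 -0.12 1;0 0 0 -0.12 1;0 0 0 -0.12 1;0 0 0 -0.105 1;0 0 0 0 1"

```text
clock: 11.55
tool_pos: [0.5368, -0.0751, 0.4452]
ee_rot: [0.092, 0.633, 0.76, 0.116]
wrist_force: [-0.1, -0.7, 0.3]
width: 1.001
```

```bash
python3 - <<'E'
from bench import ctrl
from h import *
s=ctrl.observe();print(s["joints"].round(4),s["tool_pos"])
st(ctrl,(-.077,-0.0325,.2),np.pi/2)
E
```

```text
[-0.4998 -0.0628  0.627   1.7893 -0.0673  1.1221  1.9041] [ 0.53684841 -0.07511988  0.44515724]
t 11.55 box [-0.1418  0.0579] z 0.4452 yaw-box 1.5486 tilt [0.2875 0.0601] F [-0.1 -0.7  0.3] w 1.001
delta tool cm [-9.07 -0.79 25.33]
spin -0.0222
```

Emit:
play_rows:
  motion: "-0.4 0 1 -0.022 1;-0.9 0 2.2 0 1;-0.9 0 2.4 0 1;-0.9 0 2.4 0 1;-0.9 -0.2 2.4 0 1;-0.9 -0.2 2.4 0 1;-0.9 -0.2 2.4 0 1;-0.9 -0.2 2.4 0 1"

```text
clock: 12.22
tool_pos: [0.5936, -0.1321, 0.2727]
ee_rot: [0.093, 0.627, 0.764, 0.116]
wrist_force: [0.9, 0.2, -0.0]
width: 1.0
```

Emit:
play_rows:
  motion: "-0.9 0 2.4 0 1;-0.9 0 2.4 0 1;-0.5 0 2 0 1;-0.3 0 1 0 1;0 0 0 0 1"

```text
clock: 12.63
tool_pos: [0.6197, -0.1529, 0.1963]
ee_rot: [0.091, 0.627, 0.765, 0.114]
wrist_force: [-0.3, -0.4, -0.5]
width: 0.999
```

```bash
python3 - <<'E'
from bench import ctrl,snapshot
from h import *
s=ctrl.observe();print(s["joints"].round(4),s["tool_pos"])
st(ctrl,(-.077,-0.0325,.12),np.pi/2)
for n in("wrist","top","scene"):
    d=snapshot(n);cv2.imwrite(f"pics/{n}2.png",d["image"])
E
```

```text
[-0.1956  0.4195  0.5864  1.8916 -0.5896  0.7179  2.5046] [ 0.61969139 -0.15285624  0.19630859]
t 12.63 box [-0.0765 -0.035 ] z 0.1963 yaw-box 1.5637 tilt [0.283  0.0607] F [-0.3 -0.4 -0.5] w 0.999
delta tool cm [ 0.22 -2.26  7.29]
spin -0.0071
```

View pics/wrist2.png

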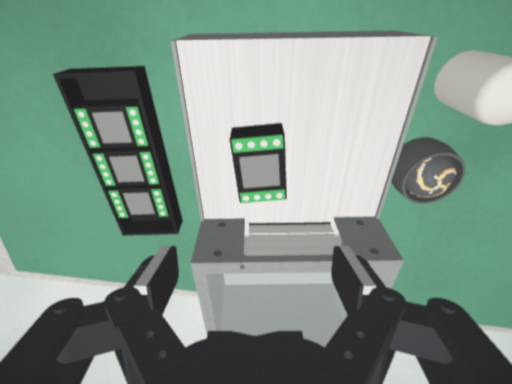

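View pics/scene2.png

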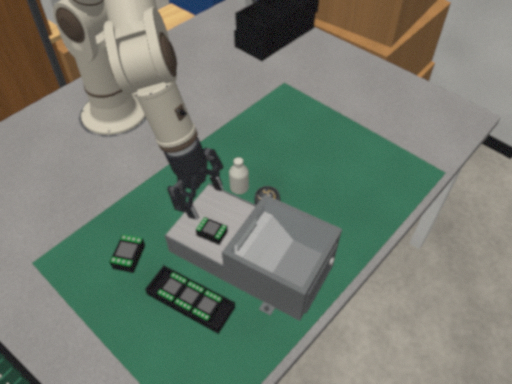

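Wrist view: module at about (260,165) px, flap doorway at (290,228). Joint 7 is near its end (2.50 of 2.57), so I'll turn the gripper half a turn, which gives the same grasp, before going lower.

Emit:
play_rows:
  motion: "0 0 0 0.12 1;0 0 0 0.12 1;0 0 0 0.12 1;0 0 0 0.12 1;0 0 0 0.12 1;0 0 0 0.12 1;0 0 0 0.12 1;0 0 0 0.12 1"

```text
clock: 13.45
tool_pos: [0.6211, -0.1529, 0.201]
ee_rot: [0.029, 0.91, 0.387, 0.147]
wrist_force: [0.2, 0.1, 0.0]
width: 1.001
```

Emit:
play_rows:
  motion: "0 0 0 0.12 1;0 0 0 0.12 1;0 0 0 0.12 1;0 0 0 0.12 1;0 0 0 0.12 1;0 0 0 0.12 1;0 0 0 0.12 1;0 0 0 0.12 1"

```text
clock: 14.12
tool_pos: [0.6211, -0.1526, 0.2009]
ee_rot: [-0.042, 0.986, -0.077, 0.144]
wrist_force: [0.4, -0.9, 0.6]
width: 0.994
```

Emit:
play_rows:
  motion: "0 0 0 0.12 1;0 0 0 0.12 1;0 0 0 0.12 1;0 0 0 0.12 1;0 0 0 0.12 1;0 0 0 0.12 1;0 0 0 0.12 1;0 0 0 0.12 1"

```text
clock: 14.78
tool_pos: [0.6211, -0.1524, 0.2007]
ee_rot: [-0.104, 0.839, -0.523, 0.108]
wrist_force: [0.7, -0.0, -0.2]
width: 1.001
```

Emit:
play_rows:
  motion: "0 0 0 0.12 1;0 0 0 0.12 1;0 0 0 0.02 1;0 0 0 0 1"

```text
clock: 15.12
tool_pos: [0.6208, -0.1527, 0.1999]
ee_rot: [-0.116, 0.766, -0.625, 0.094]
wrist_force: [0.3, 0.2, 0.5]
width: 0.999
```

```bash
python3 - <<'E'
from bench import ctrl,snapshot
from h import *
s=ctrl.observe();print(s["joints"].round(4),s["tool_pos"])
st(ctrl,(-.077,-0.0325,.12),-np.pi/2)
E
```

```text
[-0.6021  0.7048  1.2336  1.9016 -1.0787  1.0018 -0.2683] [ 0.62084127 -0.15274685  0.19993212]
t 15.12 box [-0.0754 -0.0352] z 0.1999 yaw-box -1.5721 tilt [0.2886 0.0608] F [0.3 0.2 0.5] w 0.999
delta tool cm [-0.26  2.51  7.59]
spin -0.0013
```

Emit:
play_rows:
  motion: "0 0.3 1 0 1;-0.1 0.5 1.6 0 1;-0.1 0.5 1.6 0 1;-0.1 0.5 1.6 0 1;0 0.5 1.3 0 1;0 0.3 0.6 0 1;0 0 0 0 1"

```text
clock: 15.7
tool_pos: [0.6161, -0.1504, 0.1158]
ee_rot: [-0.115, 0.766, -0.626, 0.092]
wrist_force: [0.0, 0.2, -0.6]
width: 1.0
```

```bash
python3 - <<'E'
from bench import ctrl,snapshot
from h import *
s=ctrl.observe();print(s["joints"].round(4),s["tool_pos"])
st(ctrl,(-.077,-0.0325,.1),-np.pi/2)
d=snapshot("scene");cv2.imwrite("pics/s3.png",cv2.resize(d["image"][140:280,140:320],None,fx=4.4,fy=4.2,interpolation=cv2.INTER_CUBIC))
d=snapshot("wrist");cv2.imwrite("pics/w3.png",d["image"])
E
```

```text
[-0.5221  0.7873  1.0957  1.9613 -1.2305  0.8956 -0.1403] [ 0.61608679 -0.15044897  0.11579436]
t 15.7 box [-0.0796 -0.0319] z 0.1158 yaw-box -1.5737 tilt [0.2846 0.0609] F [ 0.   0.2 -0.6] w 1.0
delta tool cm [0.06 0.21 1.59]
spin -0.0029
```

View pics/s3.png

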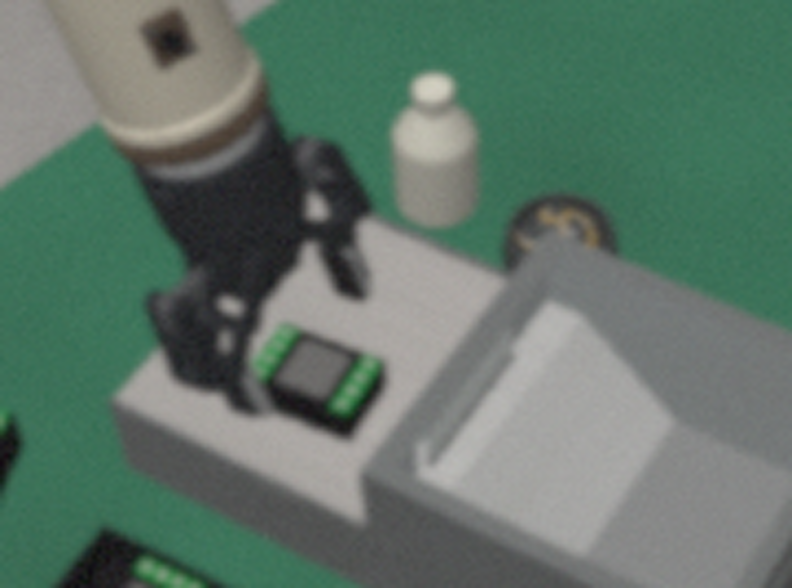

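View pics/w3.png

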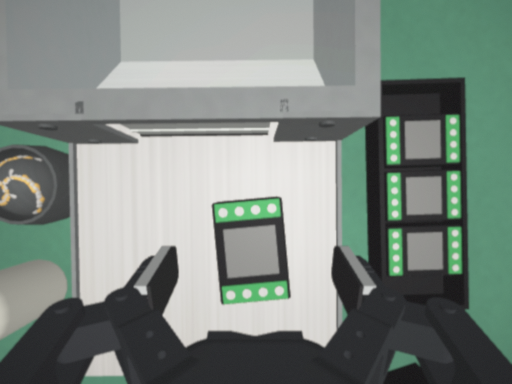

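Both pictures show the open fingers astride the module with nothing touching. I'll lower and check the force.

Emit:
play_rows:
  motion: "0 0.3 0.6 0 1;0 0.2 0.7 0 1;0 0 0.3 0 1;0 0 0 0 1"

```text
clock: 16.13
tool_pos: [0.617, -0.1505, 0.1]
ee_rot: [-0.115, 0.766, -0.626, 0.093]
wrist_force: [-0.3, -0.5, 0.4]
width: 1.001
```

```bash
python3 - <<'E'
from bench import ctrl,snapshot
from h import *
s=ctrl.observe();print(s["joints"].round(4))
st(ctrl,(-.077,-0.0325,.1),-np.pi/2)
d=snapshot("scene");cv2.imwrite("pics/s4.png",cv2.resize(d["image"][180:260,160:260],None,fx=8,fy=7.5,interpolation=cv2.INTER_CUBIC))
E
```

```text
[-0.5052  0.8066  1.0683  1.9664 -1.2653  0.8772 -0.1133]
t 16.13 box [-0.0786 -0.0322] z 0.1 yaw-box -1.5744 tilt [0.2862 0.0604] F [-0.3 -0.5  0.4] w 1.001
delta tool cm [ 0.03 -0.16  0.05]
spin -0.0036
```

View pics/s4.png

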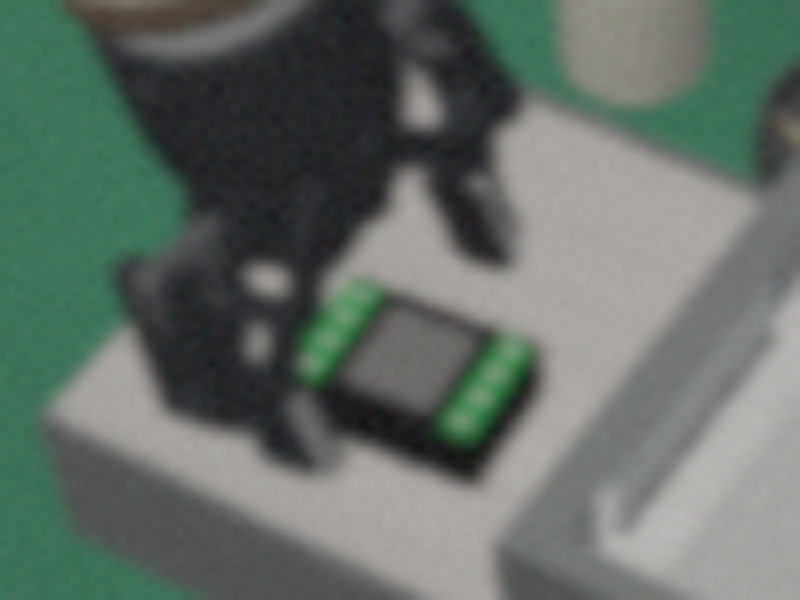

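```bash
python3 - <<'E'
from bench import ctrl,snapshot
from h import *
s=ctrl.observe();d=snapshot("scene")
q=s["ee_rot"];R=Ro.from_quat([q[1],q[2],q[3],q[0]]).as_matrix()
for L in(0,.004,.010,.017):
  for y in(-.011,.011):
    X=[s["tool_pos"]+R@[x,y,L] for x in(.0425,.0505,-.0425)]
    u=proj(d,X); print(L,y,[( round((a-160+.5)*8),round((b-180+.5)*7.5)) for a,b in u], [x[2].round(4) for x in X[:1]])
E
```

```text
0 -0.011 [(343, 459), (327, 477), (506, 267)] [np.float64(0.1035)]
0 0.011 [(285, 441), (269, 459), (449, 252)] [np.float64(0.0971)]
0.004 -0.011 [(347, 467), (331, 486), (510, 276)] [np.float64(0.0997)]
0.004 0.011 [(290, 449), (274, 468), (453, 260)] [np.float64(0.0932)]
0.01 -0.011 [(354, 480), (338, 499), (516, 289)] [np.float64(0.0939)]
0.01 0.011 [(297, 462), (281, 480), (459, 273)] [np.float64(0.0875)]
0.017 -0.011 [(362, 495), (346, 513), (523, 303)] [np.float64(0.0872)]
0.017 0.011 [(305, 476), (289, 495), (466, 288)] [np.float64(0.0808)]
```

The pads, when open, end only about 4 mm ahead of the TCP, so they're still around module-top height. I'll lower another 18 mm.

Emit:
play_rows:
  motion: "0 0.2 0.6 0 1;0 0.2 0.6 0 1;0 0.1 0.5 0 1;0 0 0 0 1"

```text
clock: 16.57
tool_pos: [0.6167, -0.1504, 0.0816]
ee_rot: [-0.115, 0.766, -0.626, 0.092]
wrist_force: [-0.0, 1.0, 0.5]
width: 1.002
```

```bash
python3 - <<'E'
from bench import ctrl,snapshot
from h import *
s=ctrl.observe();print(s["joints"].round(4))
st(ctrl,(-.077,-0.0325,.082),-np.pi/2)
d=snapshot("wrist");cv2.imwrite("pics/w4.png",d["image"])
E
```

```text
[-0.4845  0.8268  1.0345  1.9719 -1.301   0.8558 -0.0838]
t 16.57 box [-0.0789 -0.032 ] z 0.0816 yaw-box -1.5747 tilt [0.2853 0.0605] F [-0.   1.   0.5] w 1.002
delta tool cm [ 0.05 -0.2   0.02]
spin -0.0039
```

View pics/w4.png

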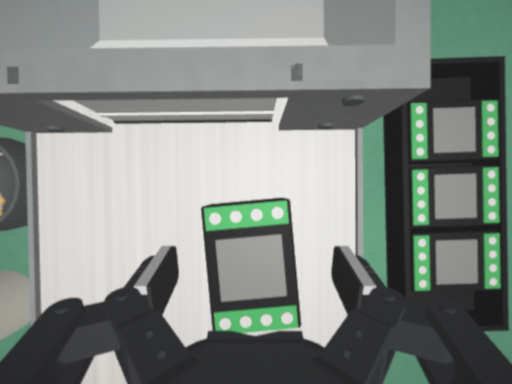

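Emit:
play_rows:
  motion: "-0.8 0 0 0 1;-0.8 0 0 0 1;-0.5 0 0 0 1;-0.5 0 0 0 1;-0.5 0 0 0 1;-0.5 0 0 0 1;-0.5 0 0 0 1;0 0 0 0 1"

```text
clock: 17.28
tool_pos: [0.6093, -0.1091, 0.083]
ee_rot: [-0.116, 0.766, -0.625, 0.093]
wrist_force: [-0.0, 0.7, -0.1]
width: 1.002
```

```bash
python3 - <<'E'
from bench import ctrl,snapshot
from h import *
s=ctrl.observe();print(s["joints"].round(4))
st(ctrl,(-.077,0.02,.082),-np.pi/2)
d=snapshot("wrist");cv2.imwrite("pics/w5.png",d["image"])
E
```

```text
[-0.5753  0.8015  1.0431  2.0187 -1.3057  0.8195 -0.1263]
t 17.28 box [-0.0778  0.01  ] z 0.083 yaw-box -1.5733 tilt [0.2868 0.0612] F [-0.   0.7 -0.1] w 1.002
delta tool cm [-1.   -0.05  0.13]
spin -0.0025
```

View pics/w5.png

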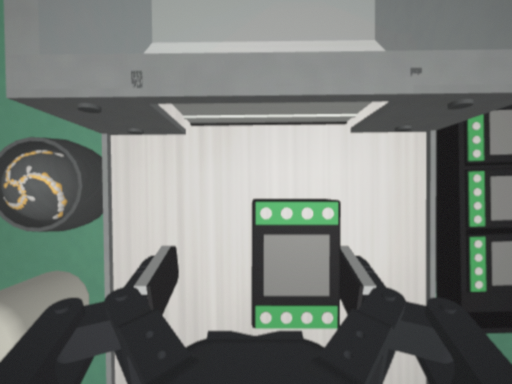

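The right pad has aligned the module square. Its centre is at (296,265) px and the doorway centre at (270,120). 10 mm more to the left.

Emit:
play_rows:
  motion: "-0.4 0 0 0 1;-0.4 0 0 0 1;-0.25 0 0 0 1;0 0 0 0 1"

```text
clock: 17.67
tool_pos: [0.6071, -0.0997, 0.0831]
ee_rot: [-0.115, 0.766, -0.626, 0.093]
wrist_force: [0.4, 0.6, -0.5]
width: 1.001
```

```bash
python3 - <<'E'
from bench import ctrl,snapshot
from h import *
st(ctrl,(-.077,0.0,.082),-np.pi/2)
d=snapshot("wrist");cv2.imwrite("pics/w6.png",d["image"])
d=snapshot("top");cv2.imwrite("pics/t6.png",cv2.resize(d["image"][120:260,245:385],None,fx=4.2,fy=4.2,interpolation=cv2.INTER_CUBIC))
E
```

```text
t 17.67 box [-0.078   0.0196] z 0.0831 yaw-box -1.5742 tilt [0.2869 0.0605] F [ 0.4  0.6 -0.5] w 1.001
delta tool cm [ 1.96 -0.07  0.13]
spin -0.0034
```

View pics/w6.png

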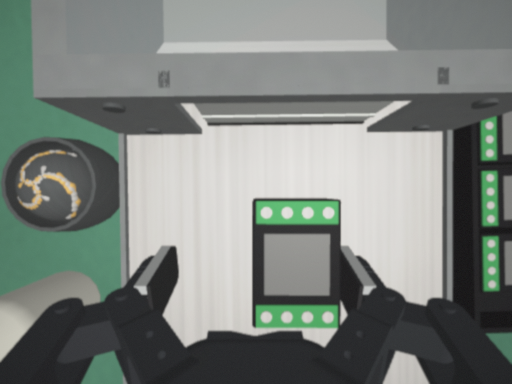

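View pics/t6.png

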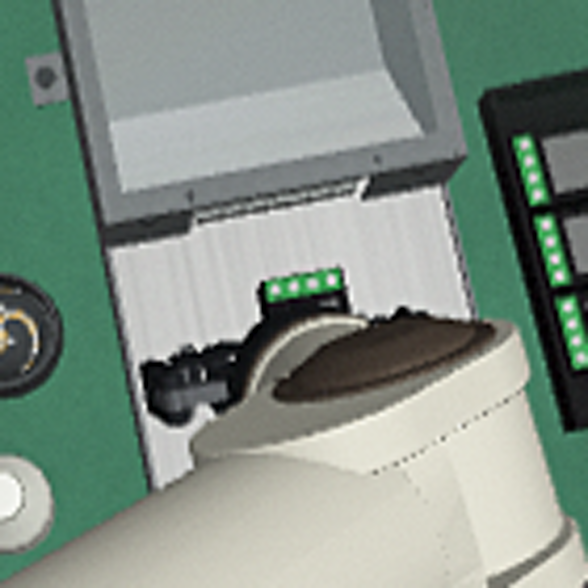

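```bash
python3 - <<'E'
from bench import ctrl,snapshot
from h import *
d=snapshot("wrist")
for p,z in(((253,199),.096),((340,199),.096),((340,328),.096),((254,328),.096),((205,132),.07),((366,131),.07),((127,135),.074),((444,130),.074)):
    print(p,w2b(ray(d,[p],z)[0]).round(4))
E
```

```text
(253, 199) [-0.0433  0.0205]
(340, 199) [-0.0434 -0.0219]
(340, 328) [-0.1068 -0.022 ]
(254, 328) [-0.1067  0.0202]
(205, 132) [-0.0049  0.0485]
(366, 131) [-0.0047 -0.0452]
(127, 135) [-0.0073  0.0921]
(444, 130) [-0.0052 -0.0876]
```

Measured: module centre at box (-75, -1) mm, square to the feed. Next I'll centre the fingers, back out behind it and nearly shut them.

```bash
python3 - <<'E'
from bench import ctrl,snapshot
from h import *
st(ctrl,(-.078,-0.001,.085),-np.pi/2)
st(ctrl,(-.142,-0.001,.098),-np.pi/2)
E
```

```text
t 17.82 box [-0.0781  0.0191] z 0.083 yaw-box -1.5746 tilt [0.2869 0.0601] F [-0.8  0.5  0.2] w 0.998
delta tool cm [ 2.01 -0.08 -0.18]
spin -0.0038
t 17.82 box [-0.0781  0.0191] z 0.083 yaw-box -1.5746 tilt [0.2869 0.0601] F [-0.8  0.5  0.2] w 0.998
delta tool cm [ 2.03  5.66 -3.3 ]
spin -0.0038
```

Emit:
play_rows:
  motion: "1 0 0 0 1;1 0 0 0 1;0 0.4 -0.3 0 1;0 0.9 -0.6 0 1;0 1 -0.6 0 1;0 1 -0.6 0 1;0 1 -0.5 0 1;0 1 -0.5 0 1"

```text
clock: 18.48
tool_pos: [0.551, -0.1319, 0.0975]
ee_rot: [-0.115, 0.766, -0.626, 0.093]
wrist_force: [0.3, 0.7, 0.1]
width: 0.999
```

Emit:
play_rows:
  motion: "0 0.3 -0.2 0 1;0 0 0 0 1;0 0 0 0 -0.6;0 0 0 0 -0.6;0 0 0 0 -0.6;0 0 0 0 -0.6;0 0 0 0 -0.6"

```text
clock: 19.07
tool_pos: [0.5495, -0.1325, 0.0981]
ee_rot: [-0.115, 0.766, -0.626, 0.093]
wrist_force: [-0.1, 0.5, 0.2]
width: 0.297
```

```bash
python3 - <<'E'
from bench import ctrl,snapshot
from h import *
s=ctrl.observe();print(s["joints"].round(4))
st(ctrl,(-.142,-0.001,.096),-np.pi/2)
d=snapshot("wrist");cv2.imwrite("pics/w7.png",d["image"])
d=snapshot("scene");cv2.imwrite("pics/s7.png",cv2.resize(d["image"][160:260,140:290],None,fx=5.3,fy=5.3,interpolation=cv2.INTER_CUBIC))
E
```

```text
[-0.5736  0.7151  1.0941  2.1352 -1.2846  0.8057 -0.0234]
t 19.07 box [-0.1411 -0.0009] z 0.0981 yaw-box -1.5743 tilt [0.287  0.0597] F [-0.1  0.5  0.2] w 0.297
delta tool cm [0.01 0.15 0.18]
spin -0.0035
```

View pics/w7.png

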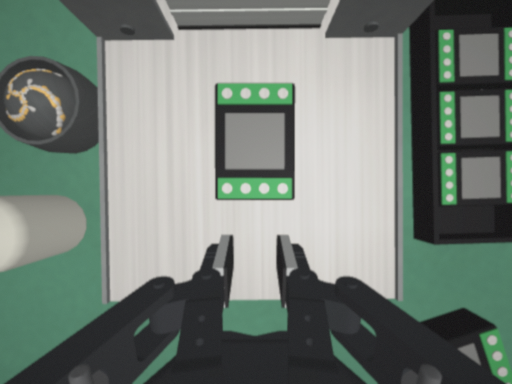

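View pics/s7.png

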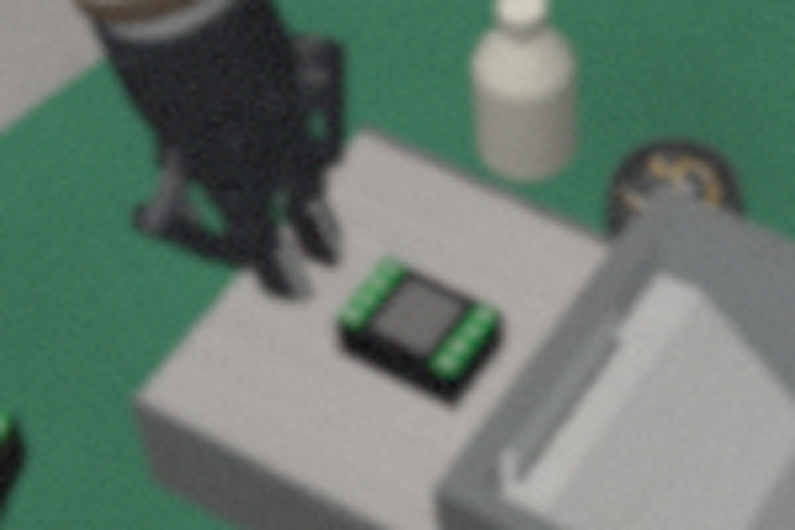

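The fingers stand behind the module, centred, with nothing touching. I'll lower 5 mm and start the push slowly.

Emit:
play_rows:
  motion: "0 0.15 0.5 0 -0.6;0 -0.6 0.18 0 -0.6;0 -0.6 0.18 0 -0.6;0 -0.4 0.12 0 -0.6;0 -0.4 0.12 0 -0.6;0 -0.4 0.12 0 -0.6;0 -0.4 0.12 0 -0.6;0 0 0 0 -0.6"

```text
clock: 19.83
tool_pos: [0.5789, -0.1264, 0.0933]
ee_rot: [-0.115, 0.766, -0.625, 0.093]
wrist_force: [-0.7, -0.6, -0.5]
width: 0.201
```

```bash
python3 - <<'E'
from bench import ctrl,snapshot
from h import *
s=ctrl.observe();print(s["joints"].round(4))
st(ctrl,(-.142,-0.001,.093),-np.pi/2)
d=snapshot("wrist");cv2.imwrite("pics/w8.png",d["image"])
E
```

```text
[-0.5659  0.7548  1.0697  2.0756 -1.29    0.8165 -0.0703]
t 19.83 box [-0.1111 -0.0008] z 0.0933 yaw-box -1.5739 tilt [0.2875 0.0599] F [-0.7 -0.6 -0.5] w 0.201
delta tool cm [ 0.02  2.97 -0.88]
spin -0.0031
```

View pics/w8.png

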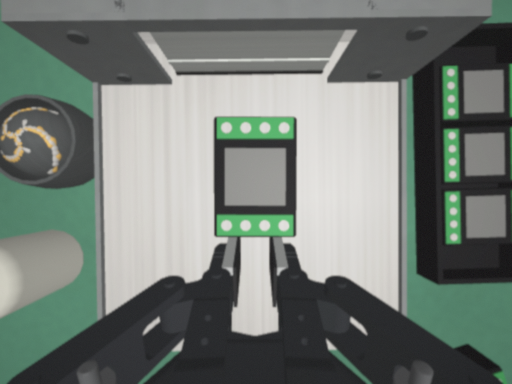

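The tips are just behind the rear terminal strip, at about (255,240) px, and everything is square. I'll push on.

Emit:
play_rows:
  motion: "0 -0.5 0.15 0 -0.6;0 -0.57 0.18 0 -0.6;0 -0.57 0.18 0 -0.6;0 -0.57 0.18 0 -0.6;0 -0.57 0.18 0 -0.6;0 -0.57 0.18 0 -0.6;0 -0.4 0.12 0 -0.6;0 0 0 0 -0.6"

```text
clock: 20.55
tool_pos: [0.6176, -0.1185, 0.0931]
ee_rot: [-0.115, 0.766, -0.625, 0.094]
wrist_force: [0.4, 0.4, 0.0]
width: 0.198
```

```bash
python3 - <<'E'
from bench import ctrl,snapshot
from h import *
s=ctrl.observe();print(s["joints"].round(4))
st(ctrl,(-.06,-0.001,.093),-np.pi/2)
d=snapshot("wrist");cv2.imwrite("pics/w9.png",d["image"])
E
```

```text
[-0.5625  0.8007  1.0559  1.9911 -1.279   0.8404 -0.1456]
t 20.55 box [-0.0716 -0.001 ] z 0.0931 yaw-box -1.5737 tilt [0.2877 0.0599] F [0.4 0.4 0. ] w 0.198
delta tool cm [-0.   -1.1   0.35]
spin -0.0029
```

View pics/w9.png

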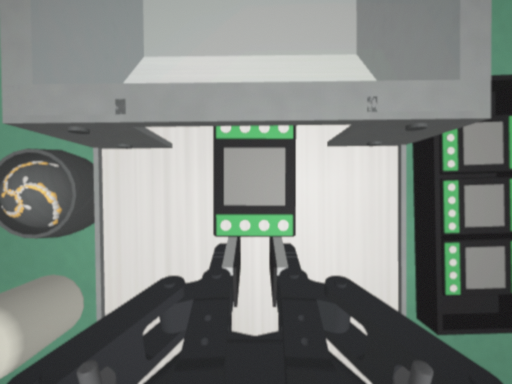

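Emit:
play_rows:
  motion: "0 -0.5 0.15 0 -0.6;0 -0.57 0.18 0 -0.6;0 -0.57 0.18 0 -0.6;0 -0.57 0.18 0 -0.6;0 -0.57 0.18 0 -0.6;0 -0.5 0.15 0 -0.6;0 0 0 0 -0.6;0 0 0 0 -0.6"

```text
clock: 21.27
tool_pos: [0.6505, -0.112, 0.0929]
ee_rot: [-0.115, 0.766, -0.626, 0.093]
wrist_force: [-0.0, 0.8, -0.4]
width: 0.198
```

```bash
python3 - <<'E'
from bench import ctrl,snapshot
from h import *
s=ctrl.observe();print(s["joints"].round(4))
st(ctrl,(-.01,-0.001,.093),-np.pi/2)
d=snapshot("wrist");cv2.imwrite("pics/w10.png",d["image"])
for p,z in(((254,237),.096),((295,237),.096)): print(w2b(ray(d,[p],z)[0]))
d=snapshot("scene");cv2.imwrite("pics/s10.png",cv2.resize(d["image"][160:300,180:350],None,fx=4.6,fy=4.2,interpolation=cv2.INTER_CUBIC))
E
```

```text
[-0.5563  0.8402  1.0464  1.9157 -1.2686  0.8622 -0.2096]
t 21.27 box [-0.038  -0.0013] z 0.0929 yaw-box -1.5743 tilt [0.2874 0.0597] F [-0.   0.8 -0.4] w 0.198
delta tool cm [-0.04 -2.68  0.81]
spin -0.0035
[-0.02347747 -0.0003906 ]
[-0.02354732 -0.02192803]
```

View pics/w10.png

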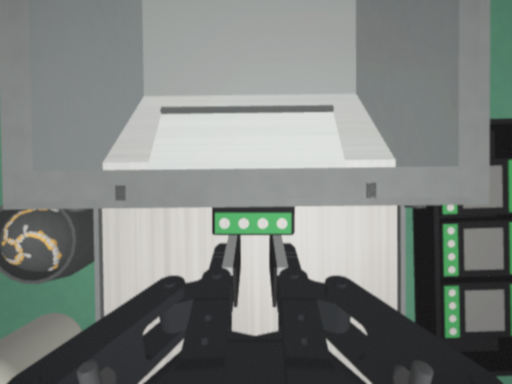

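View pics/s10.png

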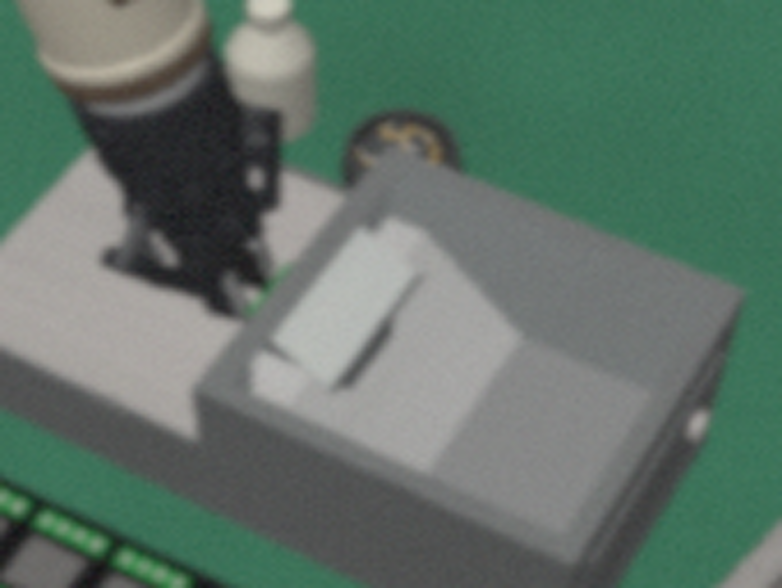

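The flap is well open with the module under it, and the module's middle is at about +8 mm. 22 mm more, watching the force.

Emit:
play_rows:
  motion: "0 -0.5 0.15 0 -0.6;0 -0.5 0.15 0 -0.6;0 -0.5 0.15 0 -0.6;0 -0.5 0.15 0 -0.6;0 -0.3 0.09 0 -0.6;0 0 0 0 -0.6"

```text
clock: 21.87
tool_pos: [0.6747, -0.1068, 0.0931]
ee_rot: [-0.116, 0.766, -0.625, 0.093]
wrist_force: [-0.1, -0.3, 0.9]
width: 0.199
```

```bash
python3 - <<'E'
from bench import ctrl,snapshot
from h import *
st(ctrl,(-.006,-0.001,.093),-np.pi/2)
d=snapshot("wrist");cv2.imwrite("pics/w11.png",d["image"])
d=snapshot("scene");cv2.imwrite("pics/s11.png",cv2.resize(d["image"][160:300,180:350],None,fx=4.6,fy=4.2,interpolation=cv2.INTER_CUBIC))
E
```

```text
t 21.87 box [-0.0133 -0.0011] z 0.0931 yaw-box -1.5736 tilt [0.2877 0.0601] F [-0.1 -0.3  0.9] w 0.199
delta tool cm [-0.01 -0.69  0.22]
spin -0.0028
```

View pics/w11.png

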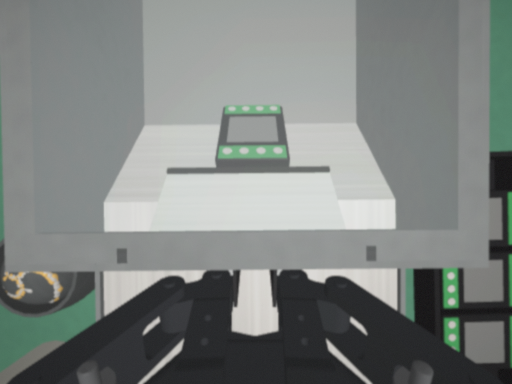

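View pics/s11.png

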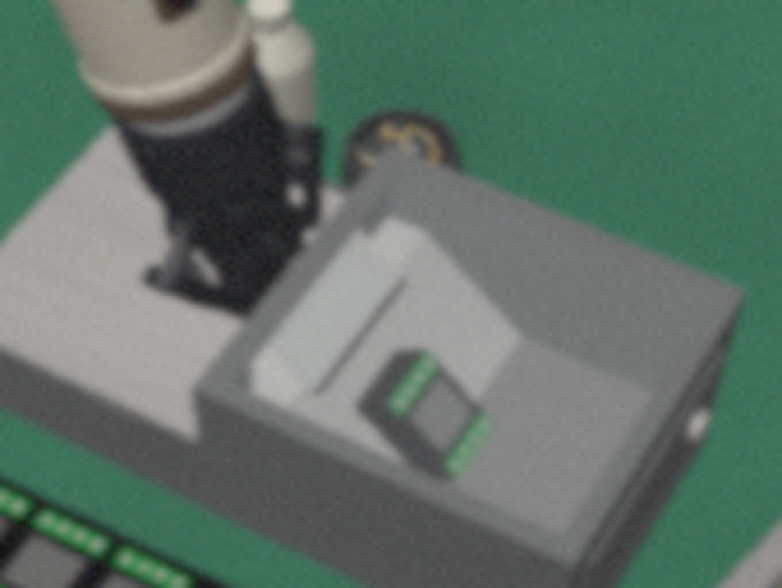

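The module has tipped down the chute, and the flap rests on the fingertips. I'll draw straight back.

Emit:
play_rows:
  motion: "0 0.5 -0.16 0 -0.6;0 0.9 -0.29 0 -0.6;0 0.9 -0.29 0 -0.6;0 0.9 -0.29 0 -0.6;0 0.9 -0.29 0 -0.6;0 0.9 -0.29 0 -0.6;0 0.9 -0.29 0 -0.6;0 0.9 -0.29 0 -0.6"

```text
clock: 22.63
tool_pos: [0.6025, -0.1217, 0.0941]
ee_rot: [-0.115, 0.766, -0.626, 0.093]
wrist_force: [0.6, 0.5, 0.0]
width: 0.204
```

Emit:
play_rows:
  motion: "0 0.9 -0.4 0 -0.6;0 0.9 -0.5 0 -0.6;0 0.5 -0.5 0 -0.6;0 0 0 0 -0.6;0 0 0 0 -0.6;0 0 0 0 -0.6;0 0 0 0 -0.6;0 0 0 0 -0.6"

```text
clock: 23.3
tool_pos: [0.5785, -0.1266, 0.1006]
ee_rot: [-0.115, 0.766, -0.626, 0.093]
wrist_force: [-0.2, -1.0, -0.4]
width: 0.203
```

```bash
python3 - <<'E'
from bench import ctrl,snapshot
from h import *
st(ctrl)
d=snapshot("wrist");cv2.imwrite("pics/w12.png",d["image"])
d=snapshot("scene");cv2.imwrite("pics/s12.png",cv2.resize(d["image"][160:300,180:350],None,fx=4.6,fy=4.2,interpolation=cv2.INTER_CUBIC))
d=snapshot("top");cv2.imwrite("pics/t12.png",d["image"])
E
```

```text
t 23.3 box [-0.1115 -0.0009] z 0.1006 yaw-box -1.5741 tilt [0.2871 0.0598] F [-0.2 -1.  -0.4] w 0.203
```

View pics/w12.png

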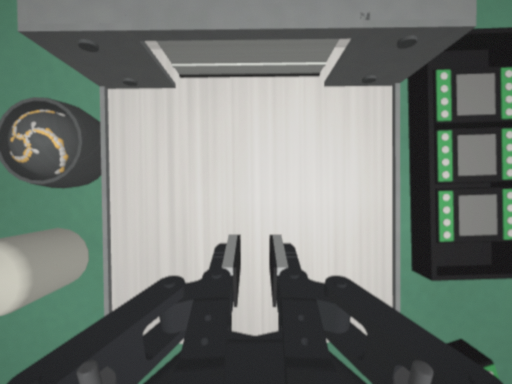

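View pics/s12.png

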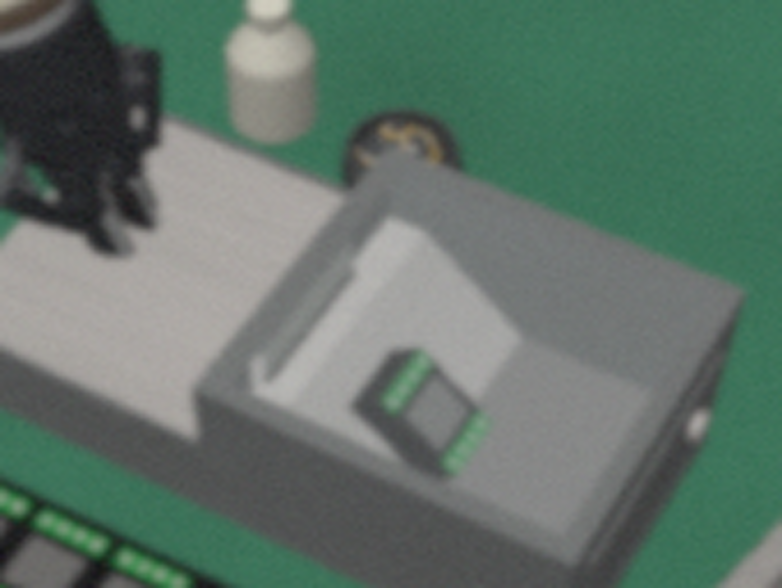

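View pics/t12.png

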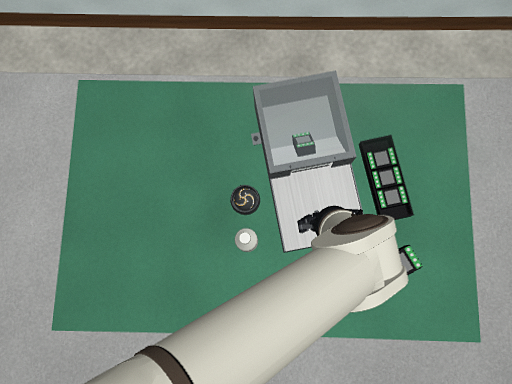

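The flap looks shut, and the module lies on the chute slope. I'll check numerically that it's far enough down and still.

```bash
python3 - <<'E'
from bench import ctrl,snapshot
from h import *
for n,(x0,y0,w,h) in dict(top=(285,115,40,50),scene=(245,230,50,50)).items():
    d=snapshot(n);f=12
    im=cv2.resize(d["image"][y0:y0+h,x0:x0+w],None,fx=f,fy=f,interpolation=cv2.INTER_CUBIC)
    for (x,z,col) in((.063,.029,(0,0,255)),(.054,.038,(0,255,255)),(.045,.047,(255,0,0))):
        c=np.cos(np.pi/4);P=[]
        for a,b in((.032,.022),(.032,-.022),(-.032,-.022),(-.032,.022)):
            P.append(np.r_[b2w(x+a*c+.026*c,b),z-a*c+.026*c])
        q=((proj(d,P)-[x0,y0]+.5)*f-.5).round().astype(int);cv2.polylines(im,[q.reshape(-1,1,2)],True,col,1)
    cv2.imwrite(f"pics/chk_{n}.png",im)
E
```

```text
(no output)
```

View pics/chk_top.png

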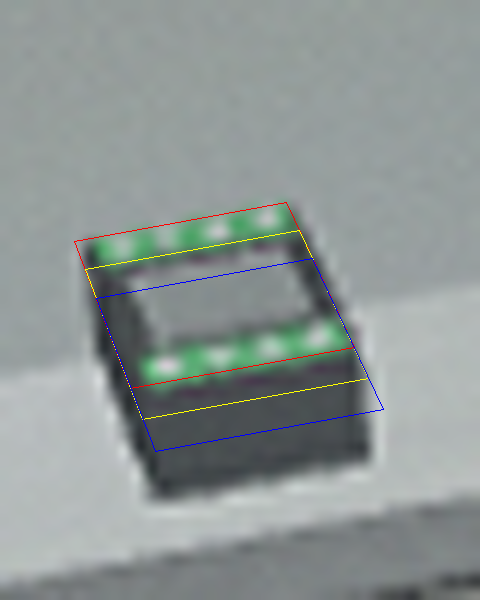

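View pics/chk_scene.png

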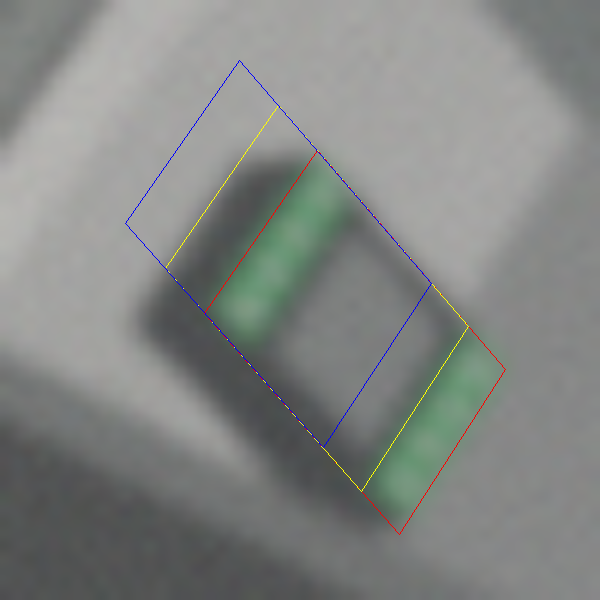

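The module's picture matches the predicted rest at the chute foot, with the underside centre at x ≈ 63 mm and z ≈ 29 mm. Handing in.

```bash
python3 - <<'E'
from bench import ctrl,snapshot,order
from h import *
a=cv2.imread("pics/top0.png").astype(int);b=cv2.imread("pics/top12.png") if 0 else cv2.imread("pics/t12.png").astype(int)
for n,(x0,x1,y0,y1) in dict(bottle=(232,262,225,255),cleaner=(228,264,182,217),good=(358,400,134,205)).items(): print(n,np.abs(a-b)[y0:y1,x0:x1].mean().round(1))
st(ctrl);print(order.job_done())
E
```

```text
bottle 6.2
cleaner 4.7
good 4.6
t 23.55 box [-0.112 -0.001] z 0.1006 yaw-box -1.5747 tilt [0.287  0.0597] F [-0.4 -0.5 -0.7] w 0.197
the job is handed in; nothing more can be done
None
```

The relay module is down the chute inside the reject box, the flap is shut, and I handed the job in at 23.6 s.

- **Approach:** A straight-down finger can't pass under the top edge of the opening. I first tilted the tool about 0.3 rad forward by driving the arm to the edge of its reach.
- **Sliding:** I put the open fingers either side of the module without pinching it. One pad pushed it about 31 mm sideways, to the middle and square. Then I nearly shut the fingers and pushed it from behind through the flap until it tipped down the chute.
- **Finish:** I drew the fingers straight back out.

**Last checks:**
- **Module:** Two cameras show it at the foot of the chute, still lying on the slope. Its underside centre is at about x = 63 mm and z = 29 mm in the box frame, within the limits of more than 50 and less than 55 mm.
- **Flap:** It looks shut in the wrist and scene pictures; I judged this by eye and didn't measure its angle.
- **Gripper:** It stands clear about 110 mm before the opening, and the wrist force is at noise level.
- **Bystanders:** The bottle, tip cleaner and good-module tray look unchanged between the first and last top pictures. I compared picture areas and did not measure positions.

**Joint limits:** While I was building the tilt, joint 4 once read 0.198 rad, just under its stated limit of 0.2. I don't know whether that counts as passing its range. Joint 7 came close to its limit once but stayed inside it.

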